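Shuttle profile samples round the bend to the measuring place

ROBOT

A 7-joint arm with a two-finger parallel gripper is mounted at the origin on the work surface. World frame = base frame: x ahead of the robot, y to its left, z up, the work surface at z = 0. Lengths are in m, angles in degrees, forces in N, time in s.
With the tool pointing down it reaches from about 0.425 to 0.875 m from the base axis. Payload 4.7 kg.
Tool frame: the origin (TCP) lies at the very end of the fingers, on their centre line; the grasp point (between the pads) lies 19 mm behind it (env.grasp_offset is the distance from the TCP to the grasp point, in m); z points along the fingers, y is the line along which they close (so a half turn about z gives the same grasp; the last joint's range is limited). The gripper opens to 87 mm and grips with 3 to 60 N. Pads are 19 mm wide; open, the fingers measure 117 mm over their backs; the gripper's body (75 mm by 190 mm) begins 51 mm behind the grasp point.
Start: joints at [-74.02, 18.392, -4.016, 83.108, 1.295, 78.541, -3.26], TCP at [0.17, 0.627, 0.19] pointing down, gripper open.
Joint ranges: [-163.93, 163.93], [-17.29, 119.83], [-79.2, 71.16], [3.27, 140.29], [-89.18, 269.18], [5.43, 117.66], [-154.24, 154.24]. Speed limits (degrees/s): [147.25, 147.25, 180, 180, 180, 180, 180].

INTERFACE

Orientations are given as [roll, pitch, yaw] about the fixed x, y, z axes, in that order (R = Rz(yaw) Ry(pitch) Rx(roll)).
In Python, from cell import env gives the robot as it stands. The module is installed in compiled form; this text tells all that it offers.
- The arm moves only by the tool drive_tool, never from a script. Its argument "moves" is one flat list of numbers, 5 for each row, row after row: the shift along the tool's x, y, z in units of 40 mm (1.0 is 40 mm), then the turn about the tool's z in units of 10 degrees (1.0 is 10 degrees), then the finger opening in mm, from 0 to 87. A call has 1 to 5 rows; each row is the pose to reach, as a shift and turn from the pose commanded when the call began, along the tool's axes at that moment; what a row does not reach only later rows make up. A row lasts 1/8 s, in which the tool goes at most 62.5 mm and 10.7 degrees, less where a joint would pass 70% of its speed; a pose out of reach is approached as far as the arm can. A call with a gripper value outside its range is refused whole. The fingers move at their own pace and stop on an object; "squeeze" is the grip in N (left out, the last holds). Time passes only in rows, so rows that repeat a pose let the fingers close. It gives the time, the measured TCP pose, the force, the opening and the grip force at its end, in the units of the state.
- env.get_obs(): the state, without advancing time (a new reading comes with each control period).
- env.read_camera(name): name is "side" or "top"; returns (picture, depth): 384x512x3 uint8, red, green, blue; 384x512 float32, m along the optical axis (not along the pixel's ray), 0 where there is no reading.
- env.camera_model(name): a dict with "K" (3x3 intrinsics, pixels), "k1" (the pictures are not rectified: a ray, as slopes to the right and down, at radius r is drawn at 1 + k1 r^2 times it, then the intrinsics apply), "rvec" (rotation vector, rad) and "tvec" (3), from world to camera coordinates, as OpenCV has them. Camera axes: x right, y down, z forward; pixel columns grow to the right and rows downward; lengths in m; the calibration is good to about 2 mm. A picture is of the moment at which its call begins. camera_model takes no time and is no camera call.
- env.sign_off(): hands the job in; it is judged then, once.
The state is a dict: "time_s": time; "qpos": joint angles; "joint_velocities": joint speeds; "effort": joint torques, N m; "tool_pos": TCP position; "tool_rot": TCP orientation; "force": force on the tool from outside, world axes, zero at the start; "wrist_torque": the same for the moment, N m; "grip_width": finger opening in m; "grasp_force": force on a finger pad.
Only numpy, scipy, OpenCV 4.12 (cv2) and the standard library are available. Lean on these libraries where they do the work, as an engineer would, in place of code of your own. Each camera call takes 0.05 s, during which the arm holds its last target. There are 200 camera calls.

TASK

Slide the safety catch clear and then draw the stop bolt right out of the way by its knob; lay every green profile sample that is there flat on the floor of the white carrier tray before it goes round the bend of the guide track. Then push the loaded carrier round the bend until it is up against the end stop, never lifting it off its rails, push the bolt fully home again behind it and then the catch fully home. Do not disturb the wooden gauge case, the mouse or the ring gauge.

Things in the scene. Friction and masses are not known exactly. Their poses are not given: they have to be found in the camera images.
- track: fixed guide track: dark 8 mm base plate, two rails (30 mm wide, tops 20 mm above the desk) with a 20 mm slot between. Origin: centre of the bend, on the desk. Slot centre line in own mm: along +y at x=-125 from y=-270 to 0 (loading leg), a quarter circle of radius 125 about the origin, then along +x at y=125 from x=0 to 150, where an end stop stands (top 54 mm above the desk)
- carrier: white tray 180x120 mm, floor 8 thick, rim 4 thick, 20 high (inside 172x112), 0.35 kg. Origin: centre of its underside, which slides on the rail tops 20 mm above the desk (so floor at 28, rim top at 48 mm). Own +x: ahead. Two 17 mm pins below at x=+45, -45 mm ride in the slot, so it turns with the track when its rear rim is pushed along; takes 3 to 12 N
- measuring_place (a point): where the carrier's origin comes to lie when its front rim touches the end stop (own (60, 125, 20) mm in the track's frame); the carrier's x then points along the track's x
- bolt (a joint): steel stop bolt, a 16 mm wide bar across the carrier's way at the start of the bend, 32 to 44 mm above the desk. 0 = home, 0.095 m = fully drawn; slides along the track's own +x, friction about 2 N, stays where left. Locked at home while the catch is shut; cannot come home if the catch is shut first
- bolt_knob (a point): centre of the top of the bolt's upright round black knob, 22 mm diameter, 58 to 94 mm above the desk; at own (-20, -20) mm of the track when home. Below it a 20x30 mm steel lug down to 44 mm
- catch (a joint): safety catch, a flat steel slide. 0 = shut (its tongue stands behind the bolt's lug), 0.035 m = fully released; slides along the track's own -y, friction about 1.5 N, stays where it is left
- catch_knob (a point): centre of the top face of the catch's upright round black knob, 20 mm diameter, rising from z = 56 to 92 mm; at own (9, -67) mm of the track when shut
- sample0: one of up to four short lengths of green extruded aluminium profile, a U-channel (open side up), 84 mm long, 30 x 30 mm section, wall 4 mm, about 120 g, lying on the desk. Origin at the centre of its box outline; own y runs along its length. Absent (None) in some runs
- sample1: one of up to four short lengths of green extruded aluminium profile, a square tube, 84 mm long, 30 x 30 mm section, wall 4 mm, about 120 g, lying on the desk. Origin at the centre of its box outline; own y runs along its length. Absent (None) in some runs
- sample2: one of up to four short lengths of green extruded aluminium profile, a U-channel (open side up), 84 mm long, 30 x 30 mm section, wall 4 mm, about 120 g, lying on the desk. Origin at the centre of its box outline; own y runs along its length. Absent (None) in some runs
- sample3: one of up to four short lengths of green extruded aluminium profile, a square tube, 84 mm long, 30 x 30 mm section, wall 4 mm, about 120 g, lying on the desk. Origin at the centre of its box outline; own y runs along its length. Absent (None) in some runs
- gauge_case: bystander: wooden gauge case, 100 x 160 x 45 mm, origin under its centre
- mouse: bystander: black computer mouse, 105 x 60 x 32 mm, origin under its centre
- ring_gauge: bystander: steel ring gauge disc, 80 mm across, 24 mm high, origin under its centre
Not all that is in view belongs to the job. What is shaped like the sample3 but purple or yellow is not meant.

How it is judged (in metres and radians):
On the way, in this order (a step that is already met when the one before it is completed fails the run):
1. the catch is released (drawn at least 27 mm) while the bolt is still home (value of joint catch above 0.027 m and value of joint bolt below 0.012 m), for 0.1 s.
2. the bolt is drawn out, at least 86 mm (value of joint bolt above 0.086 m), for 0.2 s.
3. the carrier is part of the way round the bend, on its rails, with every sample aboard (x of sample0 in the frame of carrier between -0.078 and 0.078 m and y of sample0 in the frame of carrier between -0.05 and 0.05 m and z of sample0 in the frame of carrier between 0.012 and 0.03 m and x of sample1 in the frame of carrier between -0.078 and 0.078 m and y of sample1 in the frame of carrier between -0.05 and 0.05 m and z of sample1 in the frame of carrier between 0.012 and 0.03 m and x of sample2 in the frame of carrier between -0.078 and 0.078 m and y of sample2 in the frame of carrier between -0.05 and 0.05 m and z of sample2 in the frame of carrier between 0.012 and 0.03 m and x of sample3 in the frame of carrier between -0.078 and 0.078 m and y of sample3 in the frame of carrier between -0.05 and 0.05 m and z of sample3 in the frame of carrier between 0.012 and 0.03 m and angle between the x axis of carrier and the x axis of track, either way round between 0.35 and 1.2 rad and z of carrier in the frame of track below 0.026 m), for 0.1 s.
4. the carrier is against the end stop (within 8 mm) (horizontal distance between carrier and measuring_place below 0.008 m and angle between the x axis of carrier and the x axis of track, either way round below 0.08 rad and z of carrier in the frame of track below 0.026 m), for 0.2 s.
5. the bolt is home again behind the carrier (within 8 mm) (all of step 4 and value of joint bolt below 0.008 m), for 0.2 s.
6. the catch is shut again (within 8 mm) (value of joint each of catch, bolt below 0.008 m), for 0.2 s.
At the end, for the whole second after the job is handed in: Every sample present lies flat on the carrier floor inside its rim (centre within 78 mm along and 50 mm across of the carrier centre), the carrier is on its rails within 8 mm of the measuring place and in line, bolt and catch are home within 8 mm, all at rest (all of step 4 and all of step 6 and x of sample0 in the frame of carrier between -0.078 and 0.078 m and y of sample0 in the frame of carrier between -0.05 and 0.05 m and z of sample0 in the frame of carrier between 0.012 and 0.03 m and x of sample1 in the frame of carrier between -0.078 and 0.078 m and y of sample1 in the frame of carrier between -0.05 and 0.05 m and z of sample1 in the frame of carrier between 0.012 and 0.03 m and x of sample2 in the frame of carrier between -0.078 and 0.078 m and y of sample2 in the frame of carrier between -0.05 and 0.05 m and z of sample2 in the frame of carrier between 0.012 and 0.03 m and x of sample3 in the frame of carrier between -0.078 and 0.078 m and y of sample3 in the frame of carrier between -0.05 and 0.05 m and z of sample3 in the frame of carrier between 0.012 and 0.03 m and linear speed of carrier below 0.02 m/s and linear speed of each of sample0, sample1, sample2, sample3 below 0.03 m/s); the robot touches nothing.
It fails at once if the carrier is lifted off its rails (more than 10 mm) (z of carrier in the frame of track above 0.03 m).
It fails at once if the gauge case is moved more than 20 mm (distance of gauge_case from where it was at the start of the episode above 0.02 m).
It fails at once if the mouse is moved more than 20 mm (distance of mouse from where it was at the start of the episode above 0.02 m).
It fails at once if the ring gauge is moved more than 20 mm (distance of ring_gauge from where it was at the start of the episode above 0.02 m).
Of sample0, sample1, sample2, sample3 only 2 to 3 are there at a start; the rules pass over those that are not, and their reading is None.
At some moment in a run one of sample0, sample1, sample2, sample3 may be knocked a few centimetres aside while the robot is not near it.
Once in a run the grip may slacken for a moment while it holds something.
It also fails if it takes over 192 s, if anything falls off the work surface, if the arm or the gripper's body presses on something with over 40 N, if the wrist force passes 120 N, or if a joint passes its speed limit or range.

## Working session

There is one attempt and no reset: what is moved stays moved. The work goes in short steps, Python scripts to look and compute and a tool call to move; the robot and the scene stay as the last step left them, time stands still between calls to the robot, and variables do not carry over. Pictures are saved under pics/ and viewed, at most 14 in all, crops included, and the job is handed in when it is done.

Besides the shell and the picture viewer there is one more tool, called after "Request:" as name(argument=value, ...), one argument or row to a line, values as JSON. drive_tool: Moves the arm, as the interface text tells. Its arguments: {"type":"object","properties":{"moves":{"type":"array","items":{"type":"number"}},"squeeze":{"type":"number"}},"required":["moves"]}

```bash
mkdir -p pics
cat > h.py <<'E'
import numpy as np, cv2
from cell import env
def snap(n,fn):
    im,d=env.read_camera(n); cv2.imwrite('pics/'+fn+'.png',im[:,:,::-1]); np.savez('pics/'+fn+'.npz',im=im,d=d); return im,d
def cam(n):
    m=env.camera_model(n); K=np.array(m['K'],float);R=cv2.Rodrigues(np.array(m['rvec'],float))[0];t=np.array(m['tvec'],float).ravel();return K,m['k1'],R,t
def rays(n,uv):
    K,k1,R,t=cam(n); uv=np.atleast_2d(np.asarray(uv,float))
    return cv2.undistortPoints(uv.reshape(-1,1,2),K,np.array([k1,0,0,0,0.]))[:,0]
def plane(n,uv,z):
    K,k1,R,t=cam(n); r=rays(n,uv); d=np.c_[r,np.ones(len(r))]@R; c=-R.T@t
    return c+d*((z-c[2])/d[:,2])[:,None]
def depthpts(n,uv,d):
    K,k1,R,t=cam(n); r=rays(n,uv); uv=np.atleast_2d(uv).astype(int); z=d[uv[:,1],uv[:,0]].astype(float)
    return (np.c_[r,np.ones(len(r))]*z[:,None]-t)@R
def proj(n,P):
    K,k1,R,t=cam(n); return cv2.projectPoints(np.atleast_2d(np.asarray(P,float)),cv2.Rodrigues(R)[0],t,K,np.array([k1,0,0,0,0.]))[0][:,0]
E
python3 - <<'E'
from h import *
a,d=snap('top','t0'); b,e=snap('side','s0')
for n in('top','side'):
    K,k1,R,t=cam(n); print(n,K.round(1).tolist(),k1,(-R.T@t).round(3),R[2].round(2))
print(env.get_obs())
E
```

```text
top [[440.6, 0.0, 251.1], [0.0, 440.6, 193.5], [0.0, 0.0, 1.0]] -0.11193274980818206 [ 0.476 -0.047  1.264] [ 0.06  0.   -1.  ]
side [[373.1, 0.0, 256.4], [0.0, 373.1, 190.9], [0.0, 0.0, 1.0]] -0.12013183075140274 [0.469 0.802 0.8  ] [ 0.08 -0.78 -0.62]
{'time_s': 0.1, 'qpos': array([-74.02070705,  18.43457495,  -4.01607573,  83.1678802 ,
         1.29561041,  78.54179727,  -3.25913005]), 'joint_velocities': array([ 0.18140114, -0.065043  ,  0.05526044, -0.20645846, -0.00361976,
        0.00110075, -0.02054973]), 'effort': array([ 8.34562866e-05, -4.92573094e+01, -4.05774415e-01, -3.13398063e+01,
       -6.41586701e-02,  3.95536353e-02,  7.53238078e-05]), 'tool_pos': array([0.17001379, 0.62679516, 0.18947399]), 'tool_rot': array([-1.79901017e+02,  5.94013373e-03,  1.64831814e+02]), 'force': array([-0.22655295,  0.22214348, -1.09240424]), 'wrist_torque': array([-0.04296314,  0.04649447,  0.01432428]), 'grasp_force': 0.0, 'grip_width': 0.08672542199634435}
```

View pics/t0.png

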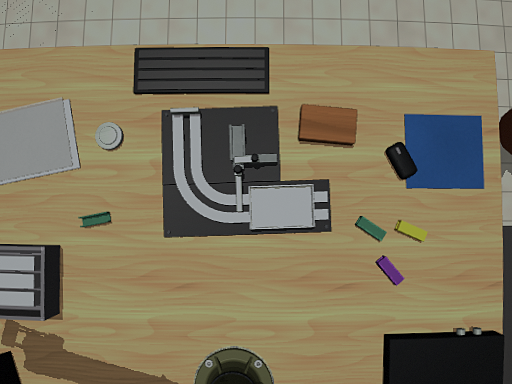

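View pics/s0.png

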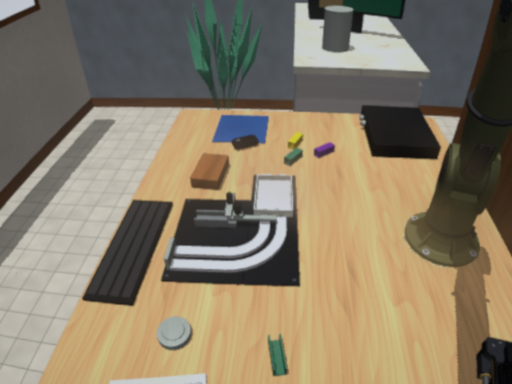

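The top view shows the track with its bend at about (200,190) and the carrier at (283,207). The bolt knob is at (238,170), the catch knob at (255,158) and the end stop at (185,110). The candidates of sample shape are green U (95,219), green (370,228), yellow (411,231) and purple (390,270). Only the two green ones fit. The case is at (328,124), the mouse at (401,160) and the ring gauge at (109,136).

```bash
cat > m.py <<'E'
from h import *
def greens(im,n,z=.03):
    hsv=cv2.cvtColor(im,cv2.COLOR_RGB2HSV); m=cv2.inRange(hsv,(65,70,30),(95,255,255))
    out=[]
    for c in cv2.findContours(m,cv2.RETR_EXTERNAL,cv2.CHAIN_APPROX_NONE)[0]:
        if cv2.contourArea(c)<60: continue
        P=plane(n,c[:,0].astype(float),z)[:,:2]*1000
        (x,y),(w,h),a=cv2.minAreaRect(P.astype(np.float32))
        if w<h: w,h,a=h,w,a+90
        out.append((c[:,0].mean(0).round(),round(x),round(y),round(w),round(h),round(a%180)))
    return out
E
python3 - <<'E'
from m import *
z=np.load('pics/t0.npz'); im,d=z['im'],z['d']; s=np.load('pics/s0.npz')
for g in greens(im,'top'): print('top',g)
for g in greens(s['im'],'side'): print('side',g)
v,u=np.mgrid[0:384,0:512]; P=depthpts('top',np.c_[u.ravel(),v.ravel()],d).reshape(384,512,3)
print('knob heights',P[140:180:4,228:272:4,2].round(3))
g=im.astype(int)
# knobs: high points
m=((P[...,2]>.08)&(P[...,2]<.11)&(u>150)&(u<340)&(v>100)&(v<240)).astype(np.uint8)
n,l,st,c=cv2.connectedComponentsWithStats(m)
for i in range(1,n):
    if st[i,4]>8: q=P[l==i]; print('hi',st[i],c[i].round(1),plane('top',c[i],.093).round(4),q.mean(0).round(4))
# carrier
m=((P[...,2]>.022)&(P[...,2]<.06)&(g.min(2)>150)&(u>244)&(u<330)&(v>170)&(v<240)).astype(np.uint8)
n,l,st,c=cv2.connectedComponentsWithStats(m)
i=1+st[1:,4].argmax(); cc=cv2.findContours((l==i).astype(np.uint8),0,1)[0][0][:,0]
print('carrier',st[i],cv2.minAreaRect((plane('top',cc,.048)[:,:2]*1000).astype(np.float32)))
# base plate
m=((g.max(2)<75)&(u>150)&(u<340)&(v>100)&(v<245)).astype(np.uint8)
cc=max(cv2.findContours(m,0,1)[0],key=cv2.contourArea)
pp=cv2.approxPolyDP(cc,4,True)[:,0]; print(np.c_[pp,(plane('top',pp,.008)*1000).round()].astype(int).tolist())
a=cv2.resize(im[95:245,155:340],None,fx=4,fy=4,interpolation=cv2.INTER_CUBIC)[:, :,::-1]; cv2.imwrite('pics/c1.png',a[:600])
b=[cv2.resize(im[y-20:y+20,x-30:x+30],None,fx=6,fy=6,interpolation=cv2.INTER_CUBIC)[:,:,::-1] for x,y in((95,219),(375,230))]
cv2.imwrite('pics/c2.png',np.hstack(b))
E
```

```text
top (array([370., 228.]), 455, -382, 88, 31, 57)
top (array([ 94., 219.]), 476, 399, 91, 29, 101)
side (array([277., 357.]), 472, 412, 78, 28, 101)
side (array([199.,  43.]), 1192, -1994, 2114, 128, 107)
side (array([374.,   6.]), -282, -3113, 796, 566, 77)
side (array([238.,  41.]), 873, -2131, 2229, 326, 98)
side (array([211.,  23.]), 1169, -2444, 1679, 92, 102)
knob heights [[0.009 0.029 0.025 0.029 0.045 0.007 0.01  0.006 0.007 0.005 0.007]
 [0.005 0.038 0.03  0.031 0.043 0.004 0.008 0.002 0.008 0.006 0.006]
 [0.009 0.044 0.029 0.029 0.048 0.007 0.009 0.008 0.007 0.006 0.012]
 [0.012 0.043 0.027 0.031 0.047 0.009 0.01  0.005 0.005 0.008 0.006]
 [0.013 0.046 0.028 0.056 0.055 0.052 0.093 0.09  0.04  0.044 0.04 ]
 [0.006 0.035 0.057 0.054 0.055 0.059 0.075 0.091 0.042 1.264 0.043]
 [0.009 0.01  0.043 0.042 0.01  0.009 0.008 0.007 0.01  0.01  0.008]
 [0.009 0.007 0.095 0.095 0.006 0.007 0.008 0.004 0.005 0.011 0.01 ]
 [0.009 0.008 0.083 0.077 0.005 0.009 0.01  0.011 0.003 0.007 0.007]
 [0.004 0.009 0.043 0.045 0.009 0.008 0.007 0.007 0.011 0.005 0.006]]
hi [252 154   7   7  42] [254.8 157.1] [[ 0.6448 -0.0549  0.093 ]] [ 0.645  -0.0549  0.0913]
hi [234 165   8   8  53] [237.7 168.4] [[ 0.6142 -0.0092  0.093 ]] [ 0.6142 -0.0092  0.0929]
carrier [ 251  187   62   42 2260] ((511.3204650878906, -127.64479064941406), (111.06270599365234, 168.3544158935547), 2.130323886871338)
[[328, 179, 595, -266, 8], [279, 180, 591, -125, 8], [276, 106, 807, -117, 8], [162, 110, 795, 216, 8], [164, 236, 430, 203, 8], [330, 231, 446, -271, 8]]
```

View pics/c1.png

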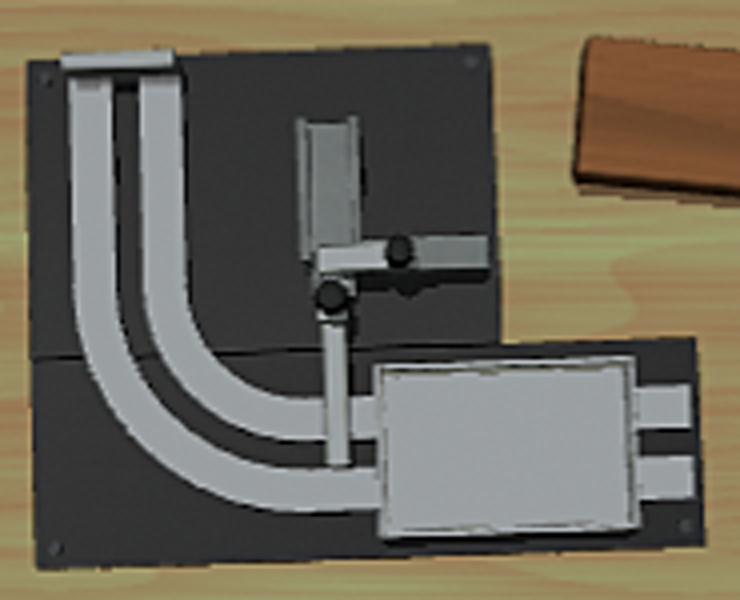

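View pics/c2.png

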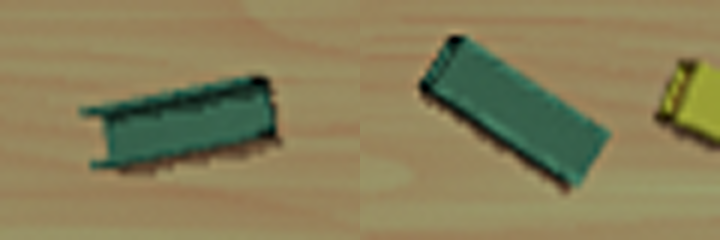

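The enlarged crops confirm the two green samples as the ones meant: a U-channel at (95,219) and a tube at (370,228). The knob positions agree with each other: they put the track origin at (633.4, 11.6) mm with yaw 2.1°, and the carrier and plate edges give the same yaw. Next I move above the catch knob.

Request:
drive_tool(
  moves=[-15.92,-13.34,1.0,7.27,40,-15.92,-13.34,1.0,7.27,40,-15.92,-13.34,1.0,7.27,40,-15.92,-13.34,1.0,7.27,40,-15.92,-13.34,1.0,7.27,40],
  squeeze=20,
)

```text
time_s: 0.72
tool_pos: [0.3494, 0.3692, 0.1751]
tool_rot: [-180.0, -0.0, 110.8]
force: [1.6, 0.1, 1.1]
grip_width: 0.0454
grasp_force: 0.0
```

```bash
cat > go.py <<'E'
# usage: go.py x y z yaw [x y z yaw ...] mm,deg : prints shift/turn units, each from the pose before it
import sys, numpy as np
from cell import env
o=env.get_obs(); p=np.r_[np.array(o['tool_pos'])*1000,o['tool_rot'][2]]
print('now',p.round(1),'grip',round(o['grip_width']*1000,1),round(o['grasp_force'],1),'F',o['force'].round(1),'t',o['time_s'],'q7',o['qpos'][6].round(0))
for t in np.array(sys.argv[1:],float).reshape(-1,4):
    a=np.radians(p[3]); d=t[:3]-p[:3]
    print((np.array([np.cos(a)*d[0]+np.sin(a)*d[1],np.sin(a)*d[0]-np.cos(a)*d[1],-d[2]])/40).round(2),round(-(((t[3]-p[3]+180)%360)-180)/10,2),'rows',np.linalg.norm(d)/62.5)
    p=t
E
python3 go.py 645 -55 150 92.1
```

```text
now [349.4 369.2 175.1 110.8] grip 45.4 0.0 F [1.6 0.1 1.1] t 0.725 q7 -29.0
[-12.54   3.15   0.63] 1.87 rows 8.282856670272938
```

Request:
drive_tool(
  moves=[-12.54,3.15,0.6,1.87,40,-12.54,3.15,0.6,1.87,40,-12.54,3.15,0.6,1.87,40,-12.54,3.15,0.6,1.87,40,-12.54,3.15,0.6,1.87,40],
)

```text
time_s: 1.35
tool_pos: [0.5293, 0.1146, 0.1608]
tool_rot: [180.0, -0.0, 92.4]
force: [1.9, 0.9, -0.2]
grip_width: 0.0398
grasp_force: 0.0
```

Request:
drive_tool(
  moves=[-3.0,1.0,0,0,40,-3.0,1.0,0,0,40,-3.0,1.0,0,0,40,-3.0,1.0,0,0,40],
)

```text
time_s: 1.85
tool_pos: [0.5732, -0.0015, 0.1604]
tool_rot: [-179.9, -0.0, 92.4]
force: [0.3, -0.1, 0.1]
grip_width: 0.0397
grasp_force: 0.0
```

```bash
python3 go.py 645 -55 110 92.1 645 -55 66 92.1
```

```text
now [573.2  -1.5 160.4  92.4] grip 39.7 0.0 F [ 0.3 -0.1  0.1] t 1.85 q7 5.0
[-1.41  1.74  1.26] 0.03 rows 1.6441077389605518
[0.  0.  1.1] -0.0 rows 0.704
```

Request:
drive_tool(
  moves=[-1.41,1.74,0.8,0,40,-1.41,1.74,0.8,0,40,-1.41,1.74,1.2,0,40,-1.41,1.74,1.2,0,40],
)

```text
time_s: 2.35
tool_pos: [0.6437, -0.0526, 0.1109]
tool_rot: [-179.8, -0.1, 92.6]
force: [-0.2, -0.6, 0.1]
grip_width: 0.0401
grasp_force: 0.0
```

```bash
python3 go.py 645 -55 66 92.1
python3 - <<'E'
from h import *
a,d=snap('side','s1'); p=proj('side',[[.645,-.055,.092],[.614,-.009,.094]]);print(p)
cv2.imwrite('pics/c3.png',cv2.resize(a[150:270,150:310],None,fx=4,fy=4)[:,:,::-1])
E
```

```text
now [643.7 -52.6 110.9  92.6] grip 40.1 0.0 F [-0.2 -0.6  0.1] t 2.35 q7 15.0
[-0.06  0.03  1.12] 0.05 rows 0.7190980241473132
[[228.17601946 194.38991026]
 [236.31840468 204.3155562 ]]
```

View pics/c3.png

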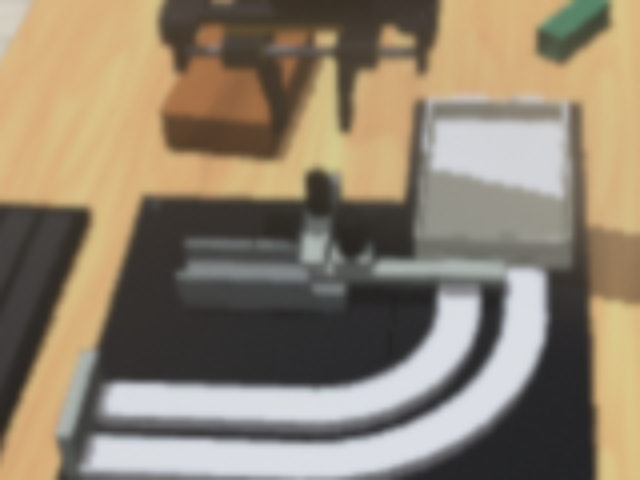

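The crop from the side camera shows the open fingers either side of the catch knob at (229,196), with the bolt knob at (236,207). Now I lower, grip and slide the catch.

Request:
drive_tool(
  moves=[-0.06,0.03,1.1,0.05,40,-0.06,0.03,1.1,0.05,40,-0.06,0.03,1.1,0.05,10,-0.06,0.03,1.1,0.05,10,-0.06,0.03,1.1,0.05,10],
  squeeze=15,
)

```text
time_s: 3.02
tool_pos: [0.6477, -0.0576, 0.0704]
tool_rot: [179.9, -0.0, 91.9]
force: [0.3, -0.5, 0.4]
grip_width: 0.0177
grasp_force: 0.0
```

Request:
drive_tool(
  moves=[-0.3,0,0,0,10,-0.6,0,0,0,10,-0.85,0,0,0,10,-0.85,0,0,0,10,-0.88,0,0,0,10],
)

```text
time_s: 3.65
tool_pos: [0.648, -0.0925, 0.0688]
tool_rot: [-180.0, -0.0, 91.9]
force: [0.5, 0.3, -1.2]
grip_width: 0.0098
grasp_force: 0.0
```

Request:
drive_tool(
  moves=[0,0,0,0,10,0,0,0,0,10],
)

```text
time_s: 3.9
tool_pos: [0.6481, -0.0924, 0.0689]
tool_rot: [180.0, -0.0, 92.0]
force: [0.2, 0.6, -0.2]
grip_width: 0.0101
grasp_force: 0.0
```

Run:
```python
from h import *
a,d=snap('side','s2'); b,e=snap('top','t2')
cv2.imwrite('pics/c4.png',np.hstack([cv2.resize(a[150:250,180:280],None,fx=4,fy=4),cv2.resize(b[110:210,210:310],None,fx=4,fy=4)])[:,:,::-1])
```

```text
(no output)
```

View pics/c4.png

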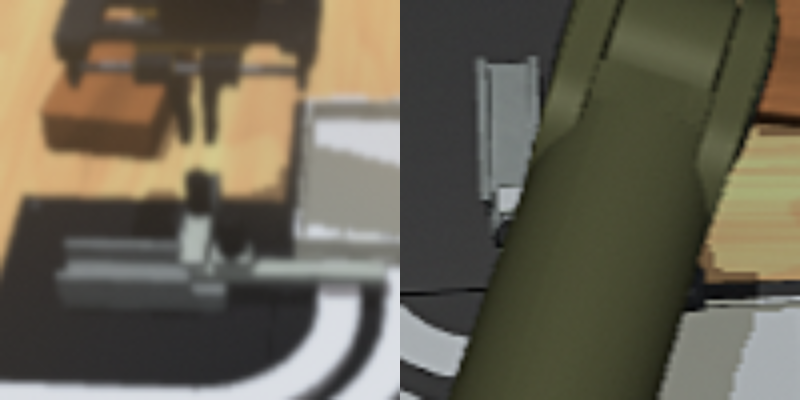

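```bash
python3 - <<'E'
from h import *
print(proj('side',[[.648,-.0925,.069],[.6437,-.0526,.111],[.645,-.055,.092],[.645,-.055,.056],[.645,-.09,.092],[.645,-.09,.056]]).round(1))
z=np.load('pics/s2.npz');im,d=z['im'],z['d']
v,u=np.mgrid[0:384,0:512]; P=depthpts('side',np.c_[u.ravel(),v.ravel()],d).reshape(384,512,3)
for y in range(166,216,3): print(y,[tuple((P[y,x]*1000).round().astype(int)) for x in (224,227,230,233,236,240)])
E
python3 go.py 645 -53 120 92.1
```

```text
[[229.5 192.5]
 [228.1 190. ]
 [228.2 194.4]
 [228.9 203.5]
 [229.9 187.2]
 [230.6 196.2]]
166 [(np.int64(652), np.int64(-62), np.int64(191)), (np.int64(643), np.int64(-64), np.int64(190)), (np.int64(634), np.int64(-59), np.int64(194)), (np.int64(625), np.int64(-58), np.int64(195)), (np.int64(616), np.int64(-58), np.int64(195)), (np.int64(606), np.int64(-66), np.int64(190))]
169 [(np.int64(657), np.int64(-84), np.int64(165)), (np.int64(652), np.int64(-103), np.int64(151)), (np.int64(634), np.int64(-58), np.int64(184)), (np.int64(626), np.int64(-58), np.int64(184)), (np.int64(617), np.int64(-58), np.int64(184)), (np.int64(646), np.int64(-315), np.int64(2))]
172 [(np.int64(658), np.int64(-83), np.int64(154)), (np.int64(652), np.int64(-99), np.int64(143)), (np.int64(640), np.int64(-86), np.int64(153)), (np.int64(631), np.int64(-88), np.int64(152)), (np.int64(658), np.int64(-295), np.int64(2)), (np.int64(644), np.int64(-296), np.int64(1))]
175 [(np.int64(658), np.int64(-83), np.int64(143)), (np.int64(653), np.int64(-98), np.int64(132)), (np.int64(640), np.int64(-84), np.int64(144)), (np.
[... 3218 characters left out ...]
7), np.int64(82))]
211 [(np.int64(657), np.int64(-28), np.int64(49)), (np.int64(645), np.int64(-18), np.int64(58)), (np.int64(637), np.int64(-21), np.int64(55)), (np.int64(626), np.int64(-13), np.int64(64)), (np.int64(615), np.int64(-4), np.int64(73)), (np.int64(604), np.int64(-8), np.int64(69))]
214 [(np.int64(657), np.int64(-27), np.int64(37)), (np.int64(643), np.int64(-6), np.int64(57)), (np.int64(634), np.int64(-6), np.int64(58)), (np.int64(625), np.int64(-4), np.int64(60)), (np.int64(616), np.int64(-4), np.int64(61)), (np.int64(605), np.int64(-8), np.int64(58))]
now [648.1 -92.6  69.   91.9] grip 10.4 0.0 F [-0.2 -0.8 -0.2] t 4.0 q7 19.0
[ 0.99 -0.04 -1.28] -0.02 rows 1.0343016024056246
```

Run:
```python
from h import *
for f,rep in(('s1',(643.7,-52.6,110.9)),('s2',(648,-92.5,69))):
    z=np.load(f'pics/{f}.npz');im,d=z['im'],z['d']
    v,u=np.mgrid[0:384,0:512]; P=1000*depthpts('side',np.c_[u.ravel(),v.ravel()],d).reshape(384,512,3)
    m=(abs(P[...,0]-rep[0])<45)&(abs(P[...,1]-rep[1]-8)<14)&(P[...,2]>rep[2]-10)&(P[...,2]<rep[2]+100)&(im.max(2)<90)
    if f=='s2': m&=P[...,2]>98
    q=P[m]; pq=np.c_[u[m],v[m]]
    for zz in range(90,220,8):
        s=(q[:,2]>=zz)&(q[:,2]<zz+8)
        if s.any(): print(f,zz,s.sum(),'x',q[s,0].min().round(),q[s,0].max().round(),'y',q[s,1].min().round(),q[s,1].max().round())
```

```text
s1 146 13 x 617.0 670.0 y -58.0 -40.0
s1 154 10 x 616.0 669.0 y -48.0 -43.0
s1 162 11 x 617.0 668.0 y -51.0 -42.0
s1 170 14 x 616.0 670.0 y -58.0 -42.0
s1 178 17 x 613.0 672.0 y -49.0 -40.0
s1 186 23 x 612.0 675.0 y -58.0 -41.0
s1 194 17 x 609.0 677.0 y -58.0 -40.0
s1 202 4 x 667.0 671.0 y -44.0 -42.0
s1 210 1 x 667.0 667.0 y -42.0 -42.0
s2 106 5 x 637.0 658.0 y -87.0 -84.0
s2 114 10 x 633.0 657.0 y -88.0 -83.0
s2 122 8 x 632.0 660.0 y -86.0 -82.0
s2 130 12 x 632.0 662.0 y -88.0 -81.0
s2 138 18 x 632.0 665.0 y -90.0 -81.0
s2 146 17 x 631.0 664.0 y -96.0 -82.0
s2 154 16 x 628.0 667.0 y -97.0 -80.0
s2 162 2 x 657.0 657.0 y -84.0 -84.0
```

Both depth readings put the real fingertips about 33 mm higher than the reported TCP z, while x and y agree. That is why the grip closed above the knob. I will allow for this offset and confirm it by contact.

Request:
drive_tool(
  moves=[0.94,-0.05,0,0,42,0.94,-0.05,0,0,42,0.94,-0.05,0,0,42,0.94,-0.05,0.4,0,42,0.94,-0.05,0.4,0,42],
)

```text
time_s: 4.62
tool_pos: [0.6431, -0.0562, 0.0508]
tool_rot: [-179.8, 0.0, 91.8]
force: [0.1, 0.0, -0.2]
grip_width: 0.0411
grasp_force: 0.0
```

Request:
drive_tool(
  moves=[0,0,0.2,0,42,0,0,0.4,0,42,0,0,0.4,0,10,0,0,0.4,0,10,0,0,0.4,0,10],
)

```text
time_s: 5.25
tool_pos: [0.6451, -0.0554, 0.0373]
tool_rot: [180.0, -0.0, 91.9]
force: [1.5, -0.5, 0.1]
grip_width: 0.0197
grasp_force: 3.5
```

Request:
drive_tool(
  moves=[0,0,0,0,10],
)

```text
time_s: 5.38
tool_pos: [0.6452, -0.0554, 0.0373]
tool_rot: [179.9, -0.0, 91.9]
force: [0.5, 0.1, 1.0]
grip_width: 0.0196
grasp_force: 15.0
```

The knob is gripped: the width reads 19.6 mm. Now I slide the catch.

Request:
drive_tool(
  moves=[-0.3,0,0,0,10,-0.6,0,0,0,10,-0.85,0,0,0,10,-0.88,0,0,0,10,-0.88,0,0,0,10],
)

```text
time_s: 6.0
tool_pos: [0.6465, -0.0906, 0.0373]
tool_rot: [179.9, -0.0, 91.9]
force: [1.5, 3.3, 1.2]
grip_width: 0.0195
grasp_force: 15.0
```

Request:
drive_tool(
  moves=[0,0,0,0,10,0,0,0,0,10],
)

```text
time_s: 6.25
tool_pos: [0.6465, -0.0907, 0.0373]
tool_rot: [179.9, 0.0, 91.9]
force: [2.4, 3.2, 2.8]
grip_width: 0.0194
grasp_force: 15.0
```

Request:
drive_tool(
  moves=[0,0,0,0,42,0,0,0,0,42,0,0,-1.2,0,42,0,0,-1.2,0,42,0,0,-1.2,0,42],
)

```text
time_s: 6.88
tool_pos: [0.6452, -0.0911, 0.0844]
tool_rot: [-179.9, 0.0, 91.9]
force: [1.0, -0.4, -0.2]
grip_width: 0.0418
grasp_force: 0.0
```

```bash
python3 go.py 614.2 -9.5 85 92.1 614.2 -9.5 40 92.1
```

```text
now [645.2 -91.1  84.4  91.9] grip 41.8 0.0 F [ 1.  -0.4 -0.2] t 6.875 q7 19.0
[ 2.06 -0.71 -0.01] -0.02 rows 1.3966877904278436
[0.   0.   1.12] -0.0 rows 0.72
```

Request:
drive_tool(
  moves=[2.06,-0.71,0,0,42,2.06,-0.71,0,0,42,2.06,-0.71,0,0,42,2.06,-0.71,0.5,0,42,2.06,-0.71,1.1,0,42],
)

```text
time_s: 7.5
tool_pos: [0.6147, -0.0115, 0.0393]
tool_rot: [-180.0, 0.1, 91.8]
force: [0.2, 0.7, -0.9]
grip_width: 0.0421
grasp_force: 0.0
```

Request:
drive_tool(
  moves=[0,0,0,0,42,0,0,0,0,10,0,0,0,0,10,0,0,0,0,10,0,0,0,0,10],
)

```text
time_s: 8.12
tool_pos: [0.6152, -0.0095, 0.0417]
tool_rot: [179.9, 0.0, 91.9]
force: [-0.5, -0.1, 3.1]
grip_width: 0.0214
grasp_force: 15.0
```

Now I draw the bolt 95 mm along tool +y (2.375 units).

Request:
drive_tool(
  moves=[0,0.6,0,0,10,0,1.2,0,0,10,0,1.8,0,0,10,0,2.3,0,0,10,0,2.37,0,0,10],
)

```text
time_s: 8.75
tool_pos: [0.7093, -0.0058, 0.0417]
tool_rot: [-179.9, -0.0, 91.9]
force: [-7.0, 1.2, 8.7]
grip_width: 0.0212
grasp_force: 15.0
```

Request:
drive_tool(
  moves=[0,0,0,0,10,0,0.03,0,0,10,0,0.03,0,0,10],
)

```text
time_s: 9.12
tool_pos: [0.7092, -0.0058, 0.0417]
tool_rot: [-179.8, -0.0, 91.9]
force: [-6.7, 0.1, 6.8]
grip_width: 0.0213
grasp_force: 15.0
```

Request:
drive_tool(
  moves=[0,0,0,0,60,0,0,0,0,60,0,0,-1.5,0,60,0,0,-2,0,60,0,0,-2,0,60],
)

```text
time_s: 9.75
tool_pos: [0.7123, -0.0061, 0.123]
tool_rot: [179.7, -0.0, 91.9]
force: [-0.5, -0.0, -1.1]
grip_width: 0.0582
grasp_force: 0.0
```

```bash
python3 go.py 455 -382 120 57
python3 - <<'E'
from m import *
im,d=snap('top','t3')
for g in greens(im,'top'): print(g)
E
```

```text
now [712.3  -6.1 123.   91.9] grip 58.2 0.0 F [-0.5 -0.  -1.1] t 9.75 q7 11.0
[-9.18 -6.74  0.08] 3.49 rows 7.288355897840813
(array([370., 228.]), 455, -382, 88, 31, 57)
(array([ 94., 219.]), 476, 399, 91, 29, 101)
```

Request:
drive_tool(
  moves=[-9.18,-6.74,0,3.5,60,-9.18,-6.74,0,3.5,60,-9.18,-6.74,0,3.5,60,-9.18,-6.74,0,3.5,60,-9.18,-6.74,0,3.5,60],
)

```text
time_s: 10.42
tool_pos: [0.5319, -0.2645, 0.1187]
tool_rot: [-179.8, 0.1, 56.9]
force: [-0.7, -0.6, -0.0]
grip_width: 0.0598
grasp_force: 0.0
```

```bash
python3 go.py 455 -382 120 57
```

```text
now [ 531.9 -264.5  118.7   56.9] grip 59.8 0.0 F [-0.7 -0.6 -0. ] t 10.425 q7 2.0
[-3.51 -0.01 -0.03] -0.01 rows 2.246270028580464
```

Request:
drive_tool(
  moves=[-3.2,0,0,0,60,-3.2,0,0.6,0,60,-3.2,0,1.2,0,60,-3.2,0,1.2,0,60,-3.2,0,1.2,0,60],
)

```text
time_s: 11.05
tool_pos: [0.4651, -0.3699, 0.0725]
tool_rot: [-179.9, -0.0, 57.0]
force: [0.3, 0.3, 0.2]
grip_width: 0.06
grasp_force: 0.0
```

```bash
python3 go.py 455 -382 15 57
python3 - <<'E'
from h import *
a,d=snap('side','s4'); p=env.get_obs()['tool_pos']; print(proj('side',[p,p+[0,0,.033],[.455,-.382,.03]]).round(1))
cv2.imwrite('pics/c5.png',cv2.resize(a[90:190,240:370],None,fx=5,fy=5)[:,:,::-1])
v,u=np.mgrid[0:384,0:512]; P=1000*depthpts('side',np.c_[u.ravel(),v.ravel()],d).reshape(384,512,3); q=p*1000
m=(np.hypot(P[...,0]-q[0],P[...,1]-q[1])<55)&(P[...,2]>35)&(P[...,2]<200)
for zz in range(36,200,8):
    s=m&(P[...,2]>=zz)&(P[...,2]<zz+8)
    if s.any(): print(zz,s.sum(),P[s].min(0).round(),P[s].max(0).round(),u[s].min(),u[s].max(),v[s].max())
E
```

```text
now [ 465.1 -369.9   72.5   57. ] grip 60.0 0.0 F [0.3 0.3 0.2] t 11.05 q7 17.0
[-0.39 -0.05  1.44] 0.0 rows 0.9542332088137214
[[289.8 146.3]
 [290.2 138.5]
 [292.3 154.5]]
100 6 [ 427. -392.  104.] [ 496. -345.  108.] 282 301 143
108 23 [ 427. -393.  108.] [ 500. -343.  116.] 281 301 142
116 16 [ 428. -388.  116.] [ 500. -340.  123.] 281 301 140
124 19 [ 424. -391.  124.] [ 500. -343.  132.] 281 302 138
132 19 [ 425. -395.  132.] [ 504. -339.  140.] 280 302 137
140 23 [ 421. -391.  140.] [ 504. -341.  147.] 280 303 134
148 28 [ 422. -398.  149.] [ 504. -335.  156.] 280 303 133
156 19 [ 422. -396.  156.] [ 508. -335.  163.] 279 303 131
164 7 [ 494. -390.  164.] [ 508. -379.  171.] 279 283 122
172 6 [ 487. -396.  173.] [ 511. -363.  179.] 278 285 121
180 20 [ 451. -395.  181.] [ 518. -319.  188.] 276 295 127
188 53 [ 448. -378.  188.] [ 518. -320.  196.] 276 296 125
196 19 [ 428. -379.  196.] [ 519. -322.  200.] 276 302 122
```

View pics/c5.png

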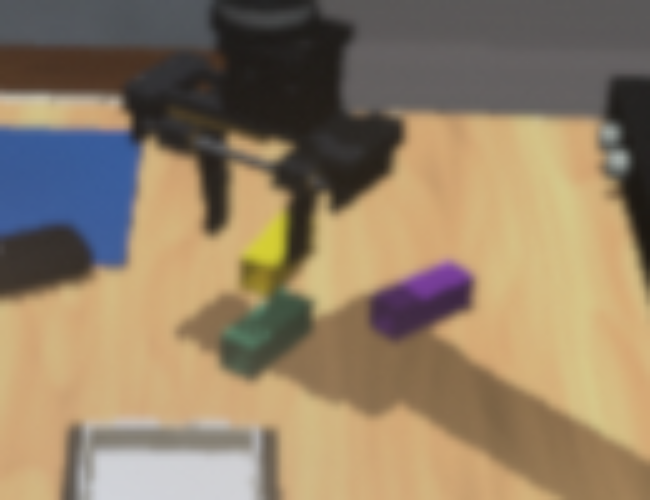

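Tips at about 103 mm against a reported 72.5 mm gives the same 31 mm offset. The green tube is at crop (265,330), under the hand and clear of the yellow and purple ones. Now I descend and grip.

Request:
drive_tool(
  moves=[-0.39,-0.05,0,0,60,-0.39,-0.05,0.8,0,60,-0.39,-0.05,1.4,0,60,-0.39,-0.05,1.8,0,60,-0.39,-0.05,2.2,0,60],
)

```text
time_s: 11.72
tool_pos: [0.4546, -0.3837, -0.0151]
tool_rot: [179.9, 0.0, 56.9]
force: [0.2, 0.4, -0.4]
grip_width: 0.0601
grasp_force: 0.0
```

Request:
drive_tool(
  moves=[0,0,0.15,0,60,0,0,0.15,0,60,0,0,0.15,0,15,0,0,0.15,0,15,0,0,0.15,0,15],
  squeeze=30,
)

```text
time_s: 12.35
tool_pos: [0.4545, -0.3832, -0.0207]
tool_rot: [180.0, -0.0, 56.9]
force: [0.5, -0.1, -0.1]
grip_width: 0.0374
grasp_force: 0.0
```

Request:
drive_tool(
  moves=[0,0,0,0,15,0,0,0,0,15,0,0,0,0,15],
)

```text
time_s: 12.72
tool_pos: [0.4547, -0.3833, -0.0208]
tool_rot: [179.9, -0.0, 56.9]
force: [0.6, -0.7, 1.7]
grip_width: 0.0298
grasp_force: 30.0
```

Request:
drive_tool(
  moves=[0,0,-0.8,0,15,0,0,-1.8,0,15,0,0,-3,0,15,0,0,-3,0,15,0,0,-3,0,15],
)

```text
time_s: 13.35
tool_pos: [0.4536, -0.3823, 0.0979]
tool_rot: [-179.9, -0.0, 56.9]
force: [-0.8, 1.2, -2.0]
grip_width: 0.0297
grasp_force: 30.0
```

```bash
python3 go.py 515 -169.5 100 2.1
```

```text
now [ 453.6 -382.3   97.9   56.9] grip 29.7 30.0 F [-0.8  1.2 -2. ] t 13.35 q7 18.0
[ 5.29 -1.62 -0.05] 5.48 rows 3.5433449113275537
```

Request:
drive_tool(
  moves=[1.2,-0.4,0,1,15,2.4,-0.8,0,2,15,3.6,-1.2,0,3,15,4.8,-1.5,0,4,15,5.29,-1.62,0,5,15],
)

```text
time_s: 13.98
tool_pos: [0.5151, -0.1657, 0.0968]
tool_rot: [-179.9, 0.2, 6.9]
force: [0.1, -0.5, -1.9]
grip_width: 0.0298
grasp_force: 30.0
```

Request:
drive_tool(
  moves=[0,0,0,0.5,15,0,0,0,0.5,15,0,0,0,0.5,15],
)

```text
time_s: 14.35
tool_pos: [0.5145, -0.1707, 0.098]
tool_rot: [-180.0, 0.1, 2.0]
force: [0.6, 0.1, -2.1]
grip_width: 0.0297
grasp_force: 30.0
```

```bash
python3 go.py 515 -169.5 50 2.1 515 -169.5 9 2.1
python3 - <<'E'
from m import *
a,d=snap('side','s5'); print(env.get_obs()['grip_width'])
cv2.imwrite('pics/c6.png',cv2.resize(a[120:240,180:340],None,fx=4,fy=4)[:,:,::-1])
E
```

```text
now [ 514.5 -170.7   98.     2. ] grip 29.7 30.0 F [ 0.6  0.1 -2.1] t 14.35 q7 -61.0
[ 0.01 -0.03  1.2 ] -0.01 rows 0.7688200907733916
[0.   0.   1.02] -0.0 rows 0.656
0.029511042178966686
```

View pics/c6.png

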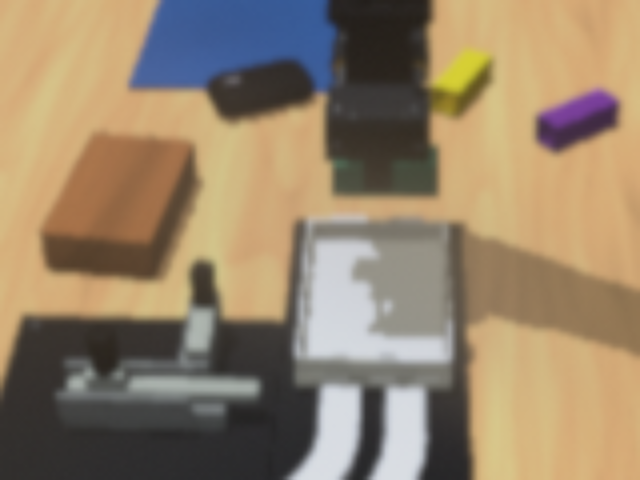

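The crop shows the tube held level across the tray, the bolt drawn back and the catch released. Now I lower it.

Request:
drive_tool(
  moves=[0,-0.03,0.8,0,15,0,-0.03,1.5,0,15,0,-0.03,1.9,0,15,0,-0.03,2.1,0,15,0,-0.03,2.2,0,15],
)

```text
time_s: 15.02
tool_pos: [0.5158, -0.1696, 0.0111]
tool_rot: [180.0, -0.0, 1.9]
force: [0.7, -0.7, -1.8]
grip_width: 0.0297
grasp_force: 30.0
```

Request:
drive_tool(
  moves=[0,0,0.05,0,15,0,0,0.05,0,15],
)

```text
time_s: 15.28
tool_pos: [0.5159, -0.1693, 0.0094]
tool_rot: [-180.0, -0.1, 1.9]
force: [-0.2, 0.0, -0.7]
grip_width: 0.0297
grasp_force: 30.0
```

Request:
drive_tool(
  moves=[0,0,0.04,0,15,0,0,0.04,0,42,0,0,0.04,0,42,0,0,0,0,42,0,0,-0.5,0,42],
)

```text
time_s: 15.9
tool_pos: [0.5143, -0.1691, 0.0288]
tool_rot: [-180.0, 0.2, 1.9]
force: [0.9, 0.2, 0.2]
grip_width: 0.0414
grasp_force: 0.0
```

Request:
drive_tool(
  moves=[0,0,-1,0,42,0,0,-2,0,60,0,0,-2,0,60],
)

```text
time_s: 16.27
tool_pos: [0.5183, -0.1704, 0.1133]
tool_rot: [180.0, -0.4, 1.9]
force: [-0.3, 0.3, -0.5]
grip_width: 0.0546
grasp_force: 0.0
```

```bash
python3 - <<'E'
from m import *
a,d=snap('side','s6'); b,e=snap('top','t6')
print(greens(b,'top')); print(greens(a,'side',.058)[:3])
E
python3 go.py 476 404 120 101
```

```text
[(array([ 94., 219.]), 476, 399, 91, 29, 101)]
[(array([277., 357.]), 472, 426, 75, 27, 101), (array([199.,  43.]), 1165, -1893, 2038, 121, 107), (array([236.,  42.]), 893, -2019, 2150, 251, 97)]
now [ 515.8 -169.1  109.8    1.9] grip 58.1 0.0 F [-0.2  0.3 -0.5] t 16.375 q7 -62.0
[ -0.51 -14.35  -0.26] -9.91 rows 9.193728541918992
```

Request:
drive_tool(
  moves=[-0.5,-14.35,-0.3,-9.9,60,-0.5,-14.35,-0.3,-9.9,60,-0.5,-14.35,-0.3,-9.9,60,-0.5,-14.35,-0.3,-9.9,60,-0.5,-14.35,-0.3,-9.9,60],
)

```text
time_s: 17.0
tool_pos: [0.4928, 0.1441, 0.1147]
tool_rot: [-179.9, 0.1, 56.0]
force: [1.6, 0.4, 0.5]
grip_width: 0.0599
grasp_force: 0.0
```

```bash
python3 go.py 476 404 120 101
```

```text
now [492.8 144.1 114.7  56. ] grip 59.9 0.0 F [1.6 0.4 0.5] t 17.0 q7 -50.0
[ 5.15 -3.98 -0.13] -4.5 rows 4.1671797288213535
```

Request:
drive_tool(
  moves=[5.15,-3.98,0,-4.5,60,5.15,-3.98,0,-4.5,60,5.15,-3.98,0,-4.5,60,5.15,-3.98,0,-4.5,60,5.15,-3.98,0,-4.5,60],
)

```text
time_s: 17.62
tool_pos: [0.4754, 0.4076, 0.1132]
tool_rot: [-179.8, 0.0, 101.2]
force: [0.6, 0.2, -0.1]
grip_width: 0.0599
grasp_force: 0.0
```

```bash
python3 - <<'E'
from m import *
a,d=snap('side','s7')
for g in greens(a,'side',.03): 
    if g[0][1]>60: print(g)
a,d=snap('top','t7')
for g in greens(a,'top',.03)+greens(a,'top',.058): print(g)
E
python3 go.py 476 404 80 101
```

```text
(array([277., 358.]), 472, 413, 76, 28, 101)
(array([ 93., 219.]), 476, 400, 89, 29, 101)
(array([295., 208.]), 512, -167, 81, 31, 0)
(array([ 93., 219.]), 476, 390, 87, 28, 101)
(array([295., 208.]), 511, -164, 80, 30, 0)
now [477.6 403.  113.7 100.8] grip 59.9 0.0 F [ 0.  -0.4 -0.3] t 17.725 q7 -24.0
[ 0.03 -0.04  0.84] -0.02 rows 0.5403701618318424
```

Request:
drive_tool(
  moves=[0.03,-0.05,0.9,0,60,0.03,-0.05,1.8,0,60,0.03,-0.05,2.6,0,60,0.03,-0.05,3.0,0,60,0.03,-0.05,3.2,0,60],
)

```text
time_s: 18.35
tool_pos: [0.4772, 0.4015, -0.013]
tool_rot: [-180.0, 0.1, 100.5]
force: [-0.4, -0.4, 0.8]
grip_width: 0.0601
grasp_force: 0.0
```

Request:
drive_tool(
  moves=[0,0,0.15,0,60,0,0,0.15,0,60,0,0,0.15,0,15,0,0,0.15,0,15,0,0,0.15,0,15],
  squeeze=30,
)

```text
time_s: 18.98
tool_pos: [0.477, 0.4034, -0.0182]
tool_rot: [180.0, -0.0, 100.6]
force: [0.4, 0.5, 0.1]
grip_width: 0.0379
grasp_force: 0.0
```

Request:
drive_tool(
  moves=[0,0,0,0,15,0,0,0,0,15,0,0,0,0,15],
)

```text
time_s: 19.35
tool_pos: [0.4768, 0.4033, -0.0184]
tool_rot: [-180.0, -0.0, 100.6]
force: [-0.9, -0.2, 0.2]
grip_width: 0.0299
grasp_force: 30.0
```

Request:
drive_tool(
  moves=[0,0,-0.8,0,15,0,0,-1.8,0,15,0,0,-3,0,15,0,0,-3,0,15,0,0,-3,0,15],
)

```text
time_s: 19.98
tool_pos: [0.4763, 0.4028, 0.1007]
tool_rot: [-179.9, 0.0, 100.6]
force: [0.1, 0.4, -1.2]
grip_width: 0.0299
grasp_force: 30.0
```

```bash
python3 go.py 512 -86 105 2.1
```

```text
now [476.3 402.8 100.7 100.6] grip 29.9 30.0 F [ 0.1  0.4 -1.2] t 19.975 q7 -24.0
[-12.18  -1.38  -0.11] 9.85 rows 7.842025475590798
```

Request:
drive_tool(
  moves=[-1.3,-0.15,-0.1,1,15,-2.6,-0.3,-0.1,2,15,-3.9,-0.45,-0.1,3,15,-5.2,-0.6,-0.1,4,15,-6.5,-0.74,-0.1,5,15],
)

```text
time_s: 20.6
tool_pos: [0.4943, 0.14, 0.1037]
tool_rot: [-179.9, 0.2, 50.3]
force: [0.7, -1.0, -1.0]
grip_width: 0.0295
grasp_force: 30.0
```

```bash
python3 go.py 512 -86 105 2.1
```

```text
now [494.3 140.  103.7  50.3] grip 29.5 30.0 F [ 0.7 -1.  -1. ] t 20.6 q7 -54.0
[-4.07  3.95 -0.03] 4.82 rows 3.62771013343991
```

Request:
drive_tool(
  moves=[-1,1,0,1,15,-2,2,0,2,15,-3,3,0,3,15,-4.07,3.95,0,4,15,-4.07,3.95,0,4.82,15],
)

```text
time_s: 21.22
tool_pos: [0.5126, -0.0902, 0.1043]
tool_rot: [179.8, 0.1, 1.6]
force: [1.0, 0.9, -0.8]
grip_width: 0.0295
grasp_force: 30.0
```

Request:
drive_tool(
  moves=[0,0,0,0,15,0,0,0,0,15],
)

```text
time_s: 21.48
tool_pos: [0.514, -0.0828, 0.1045]
tool_rot: [-180.0, 0.1, 2.7]
force: [0.2, -0.2, -0.5]
grip_width: 0.0293
grasp_force: 30.0
```

```bash
python3 go.py 512 -86 10 2.1
```

```text
now [514.  -82.8 104.5   2.7] grip 29.3 30.0 F [ 0.2 -0.2 -0.5] t 21.475 q7 -73.0
[-0.05  0.08  2.36] 0.06 rows 1.5138160057669061
```

Request:
drive_tool(
  moves=[-0.05,0.08,0.8,0.06,15,-0.05,0.08,1.5,0.06,15,-0.05,0.08,2.0,0.06,15,-0.05,0.08,2.2,0.06,15,-0.05,0.08,2.33,0.06,15],
)

```text
time_s: 22.1
tool_pos: [0.5132, -0.0871, 0.0123]
tool_rot: [180.0, -0.0, 1.9]
force: [0.6, 0.9, 0.0]
grip_width: 0.0297
grasp_force: 30.0
```

Request:
drive_tool(
  moves=[0,0,0.05,0,15,0,0,0.07,0,15],
)

```text
time_s: 22.35
tool_pos: [0.5133, -0.0872, 0.01]
tool_rot: [-180.0, -0.1, 1.8]
force: [0.2, 0.6, -1.1]
grip_width: 0.0298
grasp_force: 30.0
```

Release, then rise and clear for a look.

Request:
drive_tool(
  moves=[0,0,0.03,0,15,0,0,0.03,0,42,0,0,0.03,0,42,0,0,0,0,42,0,0,-0.5,0,42],
)

```text
time_s: 22.98
tool_pos: [0.5114, -0.0872, 0.0292]
tool_rot: [180.0, 0.2, 1.8]
force: [0.2, -0.0, 0.8]
grip_width: 0.0419
grasp_force: 0.0
```

Request:
drive_tool(
  moves=[0,0,-1,0,42,0,0,-2,0,42,0,0,-2.5,0,42,0,4,-2.5,0,20,0,4,-2.5,0,0],
)

```text
time_s: 23.6
tool_pos: [0.5181, -0.2124, 0.1316]
tool_rot: [-180.0, -0.2, 2.1]
force: [0.5, 0.6, -0.4]
grip_width: 0.0291
grasp_force: 0.0
```

Request:
drive_tool(
  moves=[0,1.5,0,0,0,0,2,0,0,0,0,2,0,0,0],
)

```text
time_s: 23.98
tool_pos: [0.5185, -0.2947, 0.1307]
tool_rot: [179.9, -0.0, 1.6]
force: [-0.6, 0.8, -0.9]
grip_width: 0.0032
grasp_force: 0.0
```

```bash
python3 - <<'E'
from m import *
a,d=snap('top','t8')
for g in greens(a,'top',.058): print(g)
b,e=snap('side','s8')
cv2.imwrite('pics/c7.png',np.hstack([cv2.resize(a[90:250,150:350],(400,320)),cv2.resize(b[140:300,160:320],(320,320))])[:,:,::-1])
g=a.astype(int); hsv=cv2.cvtColor(a,cv2.COLOR_RGB2HSV)
m=((g.min(2)>120)|(cv2.inRange(hsv,(65,70,30),(95,255,255))>0)).astype(np.uint8); m[:,:252]=0;m[:,314:]=0;m[:180]=0;m[235:]=0
E
cat > path.py <<'E'
# carrier pose (own track mm, heading deg) and rear rim point for travel s of the front pin along slot
import numpy as np
from scipy.optimize import brentq
def slot(s): # s=0 at start of bend
    if s<0: return np.array([-125,s])
    L=125*np.pi/2
    if s<L: a=s/125; return np.array([-125*np.cos(a),125*np.sin(a)])
    return np.array([s-L,125.])
O=np.array([633.4,11.6]); c,s_=np.cos(np.radians(2.1)),np.sin(np.radians(2.1)); R=np.array([[c,-s_],[s_,c]])
def pose(sf):
    f=slot(sf); sb=brentq(lambda t:np.hypot(*(slot(t)-f))-90,sf-130,sf-60); b=slot(sb)
    h=np.degrees(np.arctan2(*(f-b)[::-1])); return (f+b)/2,h
if __name__=='__main__':
    for sf in np.r_[np.arange(-90,310,20),125*np.pi/2+105]:
        p,h=pose(sf); u=np.array([np.cos(np.radians(h)),np.sin(np.radians(h))]); r=O+R@(p-90*u)
        print(round(sf),p.round(),round(h,1),'rear rim world',r.round(1),'heading',round(h+2.1,1))
E
python3 path.py; python3 go.py 516.7 -260 60 92
```

```text
(array([295., 208.]), 511, -164, 80, 30, 0)
(array([265., 207.]), 512, -84, 82, 27, 0)
-90 [-125. -135.] 90.0 rear rim world [ 516.7 -217.8] heading 92.1
-70 [-125. -115.] 90.0 rear rim world [ 516.  -197.8] heading 92.1
-50 [-125.  -95.] 90.0 rear rim world [ 515.3 -177.9] heading 92.1
-30 [-125.  -75.] 90.0 rear rim world [ 514.5 -157.9] heading 92.1
-10 [-125.  -55.] 90.0 rear rim world [ 513.8 -137.9] heading 92.1
10 [-125.  -35.] 89.7 rear rim world [ 512.9 -117.9] heading 91.8
30 [-123.  -15.] 87.7 rear rim world [510.5 -98.2] heading 89.8
50 [-120.    4.] 83.7 rear rim world [506.7 -78.6] heading 85.8
70 [-115.   22.] 77.8 rear rim world [501.3 -58.8] heading 79.9
90 [-109.   40.] 69.8 rear rim world [494.6 -37.8] heading 71.9
110 [-102.   57.] 60.7 rear rim world [488.5 -15.1] heading 62.8
130 [-91.  73.] 51.5 rear rim world [486.1   8.3] heading 53.6
150 [-79.  86.] 42.3 rear rim world [487.5  31.8] heading 44.4
170 [-64.  98.] 33.2 rear rim world [492.6  54.8] heading 35.3
190 [-47. 107.] 24.0 rear rim world [501.3  76.7] heading 26.1
210 [-30. 113.] 15.2 rear rim world [513.6  96.8] heading 17.3
230 [-11. 119.] 8.3 rear rim world [529.7 113.4] heading 10.4
250 [  9. 122.] 3.4 rear rim world [548.1 125.5] heading 5.5
270 [ 29. 124.] 0.7 rear rim world [567.6 132.7] heading 2.8
290 [ 49. 125.] 0.0 rear rim world [587.5 135. ] heading 2.1
301 [ 60. 125.] 0.0 rear rim world [598.8 135.4] heading 2.1
now [ 519.6 -291.1  130.1    1.9] grip 1.0 0.0 F [ 0.3 -0.5  0.2] t 24.075 q7 -45.0
[-0.05 -0.78  1.75] -9.01 rows 1.2275738656892659
```

View pics/c7.png

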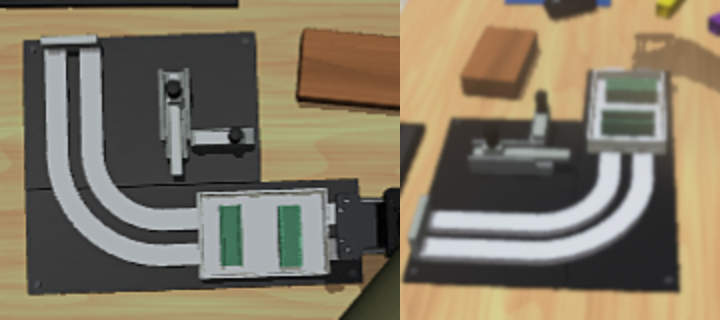

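Both samples lie flat across the tray, at (265,207) and (295,208) in the full top view. Now I turn the closed hand and set it behind the rear rim.

Request:
drive_tool(
  moves=[0,0,0,-1,0,0,0,0,-2,0,0,0,0,-3,0,0,0,0,-4,0,0,0,0,-5,0],
)

```text
time_s: 24.7
tool_pos: [0.5202, -0.2895, 0.13]
tool_rot: [-180.0, -0.1, 52.4]
force: [0.2, 0.0, -0.4]
grip_width: 0.0007
grasp_force: 0.0
```

Request:
drive_tool(
  moves=[0,0,0,-1,0,0,0,0,-2,0,0,0,0,-3,0,0,0,0,-4,0,0,0,0,-4,0],
)

```text
time_s: 25.32
tool_pos: [0.5201, -0.29, 0.13]
tool_rot: [179.9, -0.1, 91.9]
force: [0.1, -0.6, 0.4]
grip_width: 0.0004
grasp_force: 0.0
```

```bash
python3 go.py 518 -255 60 92.1 518 -255 -2 92.1
cat > plan.py <<'E'
# rows per call for a push: from TCP pose at sf0 on, step per row
import sys; from path import *
def tcp(sf,back=9.5):
    p,h=pose(sf); u=np.array([np.cos(np.radians(h)),np.sin(np.radians(h))]); return np.r_[O+R@(p-(90+back)*u),h+2.1]
if __name__=='__main__':
    sf,end,st=map(float,sys.argv[1:4]); seq=[]
    print('start tcp',tcp(sf).round(1))
    while sf<end-.1:
        a=tcp(sf); t=np.radians(a[2]); row=[]
        for i in range(5):
            sf=min(sf+st,end); b=tcp(sf); d=b[:2]-a[:2]
            row+=[(np.cos(t)*d[0]+np.sin(t)*d[1])/40,(np.sin(t)*d[0]-np.cos(t)*d[1])/40,0,-(b[2]-a[2])/10,0]
        print(round(sf),[float(round(x,2)) for x in row],tcp(sf).round(0))
E
python3 plan.py -95 125 11
```

```text
now [ 520.1 -290.   130.    91.9] grip 0.4 0.0 F [ 0.1 -0.6  0.4] t 25.325 q7 38.0
[ 0.88 -0.02  1.75] -0.02 rows 1.2532395294723202
[0.   0.   1.55] -0.0 rows 0.992
start tcp [ 517.3 -232.3   92.1]
-40 [0.27, 0.0, 0.0, -0.0, 0.0, 0.55, 0.0, 0.0, -0.0, 0.0, 0.82, 0.0, 0.0, -0.0, 0.0, 1.1, 0.0, 0.0, -0.0, 0.0, 1.37, -0.0, 0.0, -0.0, 0.0] [ 515. -177.   92.]
15 [0.28, 0.0, 0.0, -0.0, 0.0, 0.55, 0.0, 0.0, -0.0, 0.0, 0.82, 0.0, 0.0, -0.0, 0.0, 1.1, -0.0, 0.0, 0.0, 0.0, 1.37, -0.01, 0.0, 0.06, 0.0] [ 513. -122.   92.]
70 [0.27, -0.03, 0.0, 0.11, 0.0, 0.54, -0.07, 0.0, 0.29, 0.0, 0.81, -0.13, 0.0, 0.52, 0.0, 1.09, -0.2, 0.0, 0.82, 0.0, 1.37, -0.29, 0.0, 1.17, 0.0] [500. -68.  80.]
125 [0.26, -0.15, 0.0, 0.41, 0.0, 0.54, -0.32, 0.0, 0.88, 0.0, 0.84, -0.49, 0.0, 1.39, 0.0, 1.14, -0.62, 0.0, 1.89, 0.0, 1.46, -0.73, 0.0, 2.39, 0.0] [481.  -5.  56.]
```

Request:
drive_tool(
  moves=[0.88,-0.05,0.8,0,0,0.88,-0.05,1.8,0,0,0.88,-0.05,2.6,0,0,0.88,-0.05,3.1,0,0,0.88,-0.05,3.3,0,0],
)

```text
time_s: 25.95
tool_pos: [0.516, -0.2563, -0.0033]
tool_rot: [-179.9, -0.0, 91.8]
force: [0.3, -0.0, 0.7]
grip_width: 0.0004
grasp_force: 0.0
```

Request:
drive_tool(
  moves=[0,0,0,0,0],
)

```text
time_s: 26.08
tool_pos: [0.5164, -0.2571, -0.0022]
tool_rot: [180.0, 0.0, 91.8]
force: [0.4, 0.9, 0.5]
grip_width: 0.0001
grasp_force: 0.0
```

```bash
python3 go.py 517.3 -232.3 -2 92.1
python3 - <<'E'
from h import *
a,d=snap('side','s9')
v,u=np.mgrid[0:384,0:512]; P=1000*depthpts('side',np.c_[u.ravel(),v.ravel()],d).reshape(384,512,3)
m=(abs(P[...,0]-518)<18)&(abs(P[...,1]+245)<14)&(P[...,2]>15)&(a.max(2)<90)
for zz in range(16,110,6):
    s=m&(P[...,2]>=zz)&(P[...,2]<zz+6)
    if s.any(): print(zz,s.sum(),P[s].mean(0).round())
E
```

```text
now [ 516.4 -257.1   -2.2   91.8] grip 0.1 0.0 F [0.4 0.9 0.5] t 26.075 q7 40.0
[ 0.62  0.04 -0.01] -0.03 rows 0.3965394296854742
34 4 [ 515. -252.   38.]
40 5 [ 514. -250.   43.]
46 6 [ 515. -252.   50.]
52 4 [ 514. -252.   56.]
58 5 [ 516. -251.   61.]
64 6 [ 515. -250.   68.]
70 8 [ 516. -249.   74.]
76 11 [ 515. -252.   79.]
82 12 [ 514. -249.   85.]
88 1 [ 504. -247.   89.]
```

Request:
drive_tool(
  moves=[0.3,0.04,0,-0.03,0,0.62,0.04,0,-0.03,0,0.62,0.04,0,-0.03,0],
)

```text
time_s: 26.5
tool_pos: [0.5176, -0.2303, -0.0022]
tool_rot: [179.9, -0.1, 92.3]
force: [0.3, 0.2, 0.2]
grip_width: 0.0003
grasp_force: 0.0
```

Request:
drive_tool(
  moves=[0.27,0,0,0,0,0.55,0,0,0,0,0.82,0,0,0,0,1.1,0,0,0,0,1.37,0,0,0,0],
)

```text
time_s: 27.12
tool_pos: [0.5151, -0.1768, -0.0023]
tool_rot: [180.0, 0.0, 92.1]
force: [0.5, -4.0, 2.5]
grip_width: 0.0002
grasp_force: 2.1
```

Request:
drive_tool(
  moves=[0.28,0,0,0,0,0.55,0,0,0,0,0.82,0,0,0,0,1.1,0,0,0,0,1.37,-0.01,0,0.06,0],
)

```text
time_s: 27.75
tool_pos: [0.5123, -0.1218, -0.0026]
tool_rot: [-180.0, -0.0, 91.5]
force: [0.4, -5.0, 3.1]
grip_width: 0.0006
grasp_force: 2.2
```

```bash
python3 go.py 513 -122 -2 92
python3 - <<'E'
from m import *
b,e=snap('top','t9'); print(greens(b,'top',.058))
E
```

```text
now [ 512.3 -121.8   -2.6   91.5] grip 0.6 2.2 F [ 0.4 -5.   3.1] t 27.75 q7 23.0
[-0.    0.02 -0.01] -0.05 rows 0.015102764715372452
[(array([254., 208.]), 507, -56, 82, 27, 0), (array([225., 208.]), 508, 26, 79, 27, 0)]
```

The push works at about 5 N and the samples ride along. I carry on into the bend.

Request:
drive_tool(
  moves=[0.27,-0.03,0,0.11,0,0.54,-0.07,0,0.29,0,0.81,-0.13,0,0.52,0,1.09,-0.2,0,0.82,0,1.37,-0.29,0,1.17,0],
)

```text
time_s: 28.42
tool_pos: [0.4985, -0.068, -0.0029]
tool_rot: [-179.9, 0.0, 79.7]
force: [-1.0, -4.7, 2.8]
grip_width: 0.0003
grasp_force: 2.4
```

Request:
drive_tool(
  moves=[0.26,-0.15,0,0.41,0,0.54,-0.32,0,0.88,0,0.84,-0.49,0,1.39,0,1.14,-0.62,0,1.89,0,1.46,-0.73,0,2.39,0],
)

```text
time_s: 29.05
tool_pos: [0.479, -0.0056, -0.0031]
tool_rot: [-179.8, 0.1, 55.7]
force: [-2.2, -4.9, 3.5]
grip_width: 0.0005
grasp_force: 2.5
```

```bash
python3 go.py 481 -5 -2 56; python3 plan.py 125 301 11
python3 - <<'E'
from m import *
from path import pose,O,R
b,e=snap('top','t10'); print(greens(b,'top',.058)); a,_=snap('side','s10')
for g in greens(a,'side',.058):
    if g[0][1]>80: print(g)
p,h=pose(125); print('expected carrier',(O+R@p).round(),h+2.1)
E
```

```text
now [479.   -5.6  -3.1  55.7] grip 0.5 2.5 F [-2.2 -4.9  3.5] t 29.05 q7 -29.0
[ 0.04  0.03 -0.03] -0.03 rows 0.03740597996768003
start tcp [481.1  -5.4  55.9]
180 [0.27, -0.21, 0.0, 0.5, 0.0, 0.55, -0.39, 0.0, 1.01, 0.0, 0.85, -0.55, 0.0, 1.51, 0.0, 1.16, -0.68, 0.0, 2.02, 0.0, 1.48, -0.78, 0.0, 2.52, 0.0] [488.  61.  31.]
235 [0.27, -0.21, 0.0, 0.5, 0.0, 0.55, -0.39, 0.0, 1.0, 0.0, 0.85, -0.54, 0.0, 1.45, 0.0, 1.16, -0.64, 0.0, 1.84, 0.0, 1.48, -0.7, 0.0, 2.17, 0.0] [525. 115.   9.]
290 [0.28, -0.13, 0.0, 0.26, 0.0, 0.56, -0.23, 0.0, 0.46, 0.0, 0.84, -0.28, 0.0, 0.6, 0.0, 1.12, -0.29, 0.0, 0.67, 0.0, 1.39, -0.27, 0.0, 0.69, 0.0] [578. 135.   2.]
301 [0.28, -0.0, 0.0, -0.0, 0.0, 0.28, -0.0, 0.0, -0.0, 0.0, 0.28, -0.0, 0.0, -0.0, 0.0, 0.28, -0.0, 0.0, -0.0, 0.0, 0.28, -0.0, 0.0, -0.0, 0.0] [589. 135.   2.]
[(array([192., 188.]), 561, 117, 82, 31, 145)]
(array([250., 248.]), 560, 125, 94, 40, 144)
(array([270., 232.]), 512, 59, 95, 44, 143)
expected carrier [537.  77.] 55.90441651101071
```

Request:
drive_tool(
  moves=[0.27,-0.21,0,0.5,0,0.55,-0.39,0,1.01,0,0.85,-0.55,0,1.51,0,1.16,-0.68,0,2.02,0,1.48,-0.78,0,2.52,0],
)

```text
time_s: 29.78
tool_pos: [0.4857, 0.0607, -0.0034]
tool_rot: [-179.9, 0.3, 30.6]
force: [-3.5, -3.6, 2.8]
grip_width: 0.0003
grasp_force: 2.6
```

Request:
drive_tool(
  moves=[0.27,-0.21,0,0.5,0,0.55,-0.39,0,1.0,0,0.85,-0.54,0,1.45,0,1.16,-0.64,0,1.84,0,1.48,-0.7,0,2.17,0],
)

```text
time_s: 30.4
tool_pos: [0.5221, 0.1159, -0.0038]
tool_rot: [-179.9, 0.3, 9.0]
force: [-3.4, -1.7, 2.0]
grip_width: 0.0005
grasp_force: 2.0
```

```bash
python3 go.py 525 115 -2 9.2
```

```text
now [522.1 115.9  -3.8   9. ] grip 0.5 2.0 F [-3.4 -1.7  2. ] t 30.4 q7 -83.0
[ 0.07  0.03 -0.04] -0.02 rows 0.05680233200603978
```

Request:
drive_tool(
  moves=[0.28,-0.13,-0.04,0.26,0,0.56,-0.23,-0.04,0.46,0,0.84,-0.28,-0.04,0.6,0,1.12,-0.29,-0.04,0.67,0,1.3,-0.27,-0.04,0.69,0],
)

```text
time_s: 31.02
tool_pos: [0.5752, 0.1343, -0.001]
tool_rot: [-180.0, 0.0, 2.1]
force: [-3.1, -0.2, -1.0]
grip_width: 0.0005
grasp_force: 1.1
```

Request:
drive_tool(
  moves=[0.1,0,0,0,0,0.2,0,0,0,0,0.25,0,0,0,0,0.25,0,0,0,0],
)

```text
time_s: 31.52
tool_pos: [0.5849, 0.1344, -0.0008]
tool_rot: [-180.0, -0.0, 2.1]
force: [-1.9, -0.5, -0.4]
grip_width: 0.0005
grasp_force: 0.7
```

Request:
drive_tool(
  moves=[0.1,0,0,0,0,0.2,0,0,0,0,0.2,0,0,0,0],
)

```text
time_s: 31.9
tool_pos: [0.5872, 0.1347, -0.0013]
tool_rot: [-180.0, 0.7, 2.1]
force: [-16.0, -1.6, 11.2]
grip_width: 0.0006
grasp_force: 8.0
```

Request:
drive_tool(
  moves=[0.05,0,0,0,0,0.1,0,0,0,0,0.1,0,0,0,0],
)

```text
time_s: 32.28
tool_pos: [0.5869, 0.1347, -0.0016]
tool_rot: [-179.9, 1.2, 2.2]
force: [-26.0, -1.7, 19.5]
grip_width: 0.0004
grasp_force: 13.1
```

The carrier stalls against the end stop. I back off, rise and look.

Request:
drive_tool(
  moves=[-0.6,0,0,0,0,-1.2,0,0,0,0,-1.2,0,-1.5,0,0,-1.2,0,-3,0,0,-1.2,0,-3.2,0,0],
)

```text
time_s: 32.9
tool_pos: [0.5532, 0.1339, 0.1326]
tool_rot: [-179.7, -0.6, 2.1]
force: [0.4, -0.8, 0.1]
grip_width: 0.0004
grasp_force: 0.0
```

Request:
drive_tool(
  moves=[-1,4,0,-1,20,-1,4,0,-2,42,-1,4,0,-3,42,-1,4,0,-4,42,-1,4,0,-5,42],
)

```text
time_s: 33.52
tool_pos: [0.515, -0.0291, 0.1269]
tool_rot: [179.9, -0.1, 52.3]
force: [0.5, 0.0, 0.2]
grip_width: 0.0391
grasp_force: 0.0
```

```bash
python3 go.py 709.2 -6 125 92
python3 - <<'E'
from m import *
b,e=snap('top','t11'); print(greens(b,'top',.058)); a,_=snap('side','s11')
cv2.imwrite('pics/c8.png',np.hstack([cv2.resize(b[80:240,150:350],(400,320)),cv2.resize(a[140:300,160:320],(320,320))])[:,:,::-1])
v,u=np.mgrid[0:384,0:512]; P=depthpts('top',np.c_[u.ravel(),v.ravel()],e).reshape(384,512,3)
m=((P[...,2]>.08)&(P[...,2]<.11)&(u>190)&(u<290)&(v>100)&(v<200)).astype(np.uint8)
n,l,st,c=cv2.connectedComponentsWithStats(m)
for i in range(1,n):
    if st[i,4]>8: print('hi',st[i],plane('top',c[i],.093).round(4))
E
```

```text
now [515.  -29.1 126.9  52.3] grip 39.1 0.0 F [0.5 0.  0.2] t 33.525 q7 -33.0
[3.42 3.49 0.05] -3.97 rows 3.1290931155703308
[(array([183., 157.]), 650, 143, 84, 31, 93), (array([186., 127.]), 730, 141, 82, 33, 93)]
hi [233 130   8   8  54] [[ 0.7089 -0.0051  0.093 ]]
hi [265 153   7   8  46] [[ 0.6461 -0.09    0.093 ]]
```

View pics/c8.png

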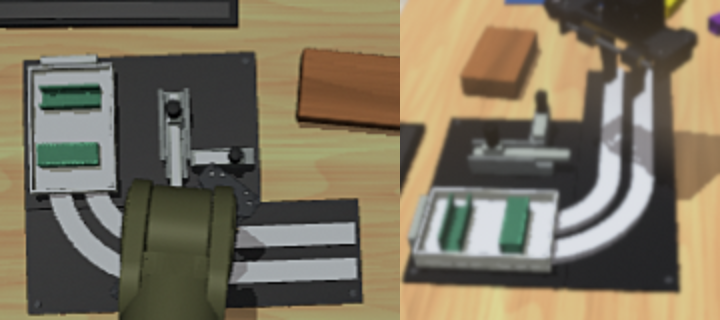

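The picture shows the carrier against the end stop with both samples aboard. The bolt knob is drawn at (709,-5) mm and the catch knob is at (646,-90) mm. Now the bolt.

Request:
drive_tool(
  moves=[1.2,1.2,0,-1,42,2.4,2.4,0,-2,42,3.42,3.49,0,-3,42,3.42,3.49,0,-4,42,3.42,3.49,0,-4,42],
)

```text
time_s: 34.25
tool_pos: [0.7092, -0.0063, 0.1255]
tool_rot: [-179.9, 0.1, 91.9]
force: [-0.8, -1.0, 1.2]
grip_width: 0.042
grasp_force: 0.0
```

```bash
python3 go.py 709.2 -5.8 41 92
```

```text
now [709.2  -6.3 125.5  91.9] grip 42.0 0.0 F [-0.8 -1.   1.2] t 34.25 q7 14.0
[0.01 0.   2.11] -0.01 rows 1.3515682132398548
```

Request:
drive_tool(
  moves=[0,0,0.8,0,42,0,0,1.6,0,42,0,0,2.1,0,42,0,0,2.1,0,10,0,0,2.1,0,10],
  squeeze=20,
)

```text
time_s: 34.88
tool_pos: [0.7096, -0.006, 0.0447]
tool_rot: [179.9, -0.0, 92.1]
force: [0.1, 0.2, 0.3]
grip_width: 0.0292
grasp_force: 0.0
```

Request:
drive_tool(
  moves=[0,0,0,0,10,0,0,0,0,10,0,0,0,0,10],
)

```text
time_s: 35.25
tool_pos: [0.7093, -0.0061, 0.0448]
tool_rot: [179.9, -0.0, 92.1]
force: [-2.3, 1.0, 6.3]
grip_width: 0.021
grasp_force: 20.0
```

Request:
drive_tool(
  moves=[0,-0.6,0,0,10,0,-1.2,0,0,10,0,-1.8,0,0,10,0,-2.3,0,0,10,0,-2.37,0,0,10],
)

```text
time_s: 35.88
tool_pos: [0.6153, -0.0097, 0.0448]
tool_rot: [179.7, -0.0, 92.1]
force: [2.3, -0.4, 3.3]
grip_width: 0.0212
grasp_force: 20.0
```

Request:
drive_tool(
  moves=[0,-0.04,0,0,10,0,-0.04,0,0,10,0,-0.04,0,0,10],
)

```text
time_s: 36.25
tool_pos: [0.6144, -0.0098, 0.0447]
tool_rot: [179.8, 0.0, 92.1]
force: [-0.1, -0.2, 8.4]
grip_width: 0.0214
grasp_force: 20.0
```

Request:
drive_tool(
  moves=[0,0,0,0,42,0,0,0,0,42,0,0,-1.2,0,42,0,0,-1.2,0,42,0,0,-1.2,0,42],
)

```text
time_s: 36.88
tool_pos: [0.6119, -0.0092, 0.0904]
tool_rot: [-179.9, -0.0, 92.1]
force: [0.4, -0.0, -0.2]
grip_width: 0.0416
grasp_force: 0.0
```

```bash
python3 go.py 646.3 -90.7 92 92 646.3 -90.7 40 92
```

```text
now [611.9  -9.2  90.4  92.1] grip 41.6 0.0 F [ 0.4 -0.  -0.2] t 36.875 q7 13.0
[-2.07  0.78 -0.04] 0.01 rows 1.4152495119212156
[0.  0.  1.3] -0.0 rows 0.832
```

Request:
drive_tool(
  moves=[-2.07,0.78,-0.1,0,42,-2.07,0.78,-0.1,0,42,-2.07,0.78,0,0,42,-2.07,0.78,0.6,0,42,-2.07,0.78,1.25,0,42],
)

```text
time_s: 37.5
tool_pos: [0.6458, -0.0889, 0.0391]
tool_rot: [-179.9, -0.1, 92.2]
force: [-0.6, -0.3, 0.1]
grip_width: 0.0414
grasp_force: 0.0
```

Request:
drive_tool(
  moves=[0,0,0,0,42,0,0,0,0,10,0,0,0,0,10,0,0,0,0,10,0,0,0,0,10],
)

```text
time_s: 38.12
tool_pos: [0.6466, -0.0911, 0.042]
tool_rot: [180.0, -0.0, 92.1]
force: [-2.4, 0.7, 4.0]
grip_width: 0.0189
grasp_force: 20.0
```

Request:
drive_tool(
  moves=[0.3,0,0,0,10,0.6,0,0,0,10,0.85,0,0,0,10,0.9,0,0,0,10,0.9,0,0,0,10],
)

```text
time_s: 38.75
tool_pos: [0.6453, -0.0561, 0.042]
tool_rot: [180.0, 0.1, 92.1]
force: [-2.3, -3.1, 6.0]
grip_width: 0.0193
grasp_force: 20.0
```

Request:
drive_tool(
  moves=[0,0,0,0,10,0,0,0,0,10],
)

```text
time_s: 39.0
tool_pos: [0.6453, -0.0561, 0.042]
tool_rot: [180.0, 0.1, 92.1]
force: [-2.9, -3.4, 6.1]
grip_width: 0.0189
grasp_force: 20.0
```

The catch has travelled 35 mm and is back at the shut position. I release, rise, clear and verify.

Request:
drive_tool(
  moves=[0,0,0,0,42,0,0,0,0,42,0,0,-1.5,0,42,0,0,-3,0,42,0,0,-3,0,42],
)

```text
time_s: 39.62
tool_pos: [0.6489, -0.055, 0.1666]
tool_rot: [179.4, -0.0, 92.2]
force: [0.1, -0.4, -0.8]
grip_width: 0.0414
grasp_force: 0.0
```

Request:
drive_tool(
  moves=[-3,-1,-1,0,42,-5,-2,-1,0,42,-5,-2,-1,0,42,-5,-2,-1,0,42,-5,-2,-1,0,42],
)

```text
time_s: 40.25
tool_pos: [0.5709, -0.2612, 0.2006]
tool_rot: [-180.0, 0.0, 91.8]
force: [0.1, -0.5, -0.5]
grip_width: 0.0421
grasp_force: 0.0
```

Run:
```python
from m import *
b,e=snap('top','t12'); print(greens(b,'top',.058))
v,u=np.mgrid[0:384,0:512]; P=depthpts('top',np.c_[u.ravel(),v.ravel()],e).reshape(384,512,3)
m=((P[...,2]>.08)&(P[...,2]<.11)&(u>190)&(u<290)&(v>100)&(v<200)).astype(np.uint8)
n,l,st,c=cv2.connectedComponentsWithStats(m)
for i in range(1,n):
    if st[i,4]>8: print('hi',st[i],plane('top',c[i],.093).round(4))
print(env.get_obs()['force'],env.get_obs()['tool_pos'])
```

```text
[(array([183., 157.]), 650, 143, 84, 32, 94), (array([186., 127.]), 730, 141, 82, 33, 93)]
hi [252 154   7   7  40] [[ 0.6449 -0.0546  0.093 ]]
hi [234 165   8   8  53] [[ 0.6142 -0.0092  0.093 ]]
[-0.16726212  0.30019545  0.77325432] [ 0.57225968 -0.25818689  0.20017497]
```

Both knobs are back at their starting readings to within 1 mm, and the samples are in the carrier at the stop.

```bash
python3 -c "
from cell import env
print(env.sign_off())"
```

```text
the job is handed in; nothing more can be done
None
```

The job is handed in: both green samples present lie flat in the carrier, which is against the end stop with the bolt home behind it and the catch shut. The sign-off call returned no verdict, so this rests on my final camera check.

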